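# Hold the wax bar ready over the cork roller

## Robot

A 6-joint arm with a two-finger parallel gripper is mounted at the origin on the work surface. World frame = base frame: x ahead of the robot, y to its left, z up, the work surface at z = 0. Lengths are in mm, angles in rad, forces in N, time in s.
With the tool pointing down it reaches from about 300 to 775 mm from the base axis. Payload 14.6 kg.
Tool frame: the origin (TCP) lies at the very end of the fingers, on their centre line; the grasp point (between the pads) lies 19 mm behind it (manip.grip_point_offset is the distance from the TCP to the grasp point, in mm); z points along the fingers, y is the line along which they close (so a half turn about z gives the same grasp; the last joint's range is limited). The gripper opens to 94 mm and grips with 3 to 60 N. Pads are 16 mm wide; open, the fingers measure 119 mm over their backs; the gripper's body (75 mm by 177 mm) begins 78 mm behind the grasp point.
Start: joints at [-1.324, 0.3, 1.521, -0, 1.321, -0.067], TCP at [169.764, -523.134, 179.046] pointing down, gripper open.
Joint ranges: [-3.03, 3.03], [-0.79, 2.21], [0.23, 2.52], [-1.04, 4.18], [0, 3.07], [-2.55, 2.55]. Speed limits (rad/s): [2.22, 2.22, 2.57, 3.14, 3.14, 3.14].

## Interface

Orientations are given as [roll, pitch, yaw] about the fixed x, y, z axes, in that order (R = Rz(yaw) Ry(pitch) Rx(roll)).
In Python, from cell import telemetry, eyes, manip gives the robot as it stands.
- The arm moves only by the tool play_rows, never from a script. Its arguments are lists of equal length, an entry for each row: "translation": the shift along the world's x, y, z in m, a list of three; "yaw": the turn about the world's z in rad. A call has 1 to 12 rows; each row is the pose to reach, as a shift and turn from the pose commanded when the call began; what a row does not reach only later rows make up. A row lasts 1/8 s, in which the tool goes at most 62.5 mm and 10.7 degrees, less where a joint would pass 70% of its speed; a pose out of reach is approached as far as the arm can. A call with a gripper value outside its range is refused whole. "hand" is the opening, from 0 (shut) to 1 (fully open), set as the call begins (left out, the last holds). The fingers move at their own pace and stop on an object; "force" is the grip in N (left out, the last holds). Time passes only in rows, so rows that repeat a pose let the fingers close. It gives the time, the measured TCP pose, the force, the opening and the grip force at its end, in the units of the state.
- telemetry.read_state(): the state, without advancing time (a new reading comes with each control period).
- eyes.camera(name): name is "scene" or "top" or "wrist"; returns a dict with "pixels" (480x640x3 uint8, red, green, blue), "fx", "fy", "cx", "cy" (pixels), "dist_coeffs" ([k1, k2, p1, p2, k3] as OpenCV has them; the pictures are not rectified), "cam_to_world" (4x4, takes a point from camera to world coordinates); the wrist camera has in their place "T_tool_cam" (4x4, takes a point from camera to tool coordinates, whose origin is the TCP and whose axes are the flange's). Camera axes: x right, y up, looking along -z (the intrinsics and any distortion apply to the point x, -y, -z); pixel columns grow to the right and rows downward; lengths in mm; the calibration is good to about 2 mm. A picture is of the moment at which its call begins: read the wrist's pose just before it. There is no depth.
- manip.sign_off(): hands the job in; it is judged then, once.
The state is a dict: "clock": time; "joints": joint angles; "qd": joint speeds; "effort": joint torques, N m; "eef_pos": TCP position; "eef_rot": TCP orientation; "wrist_force": force on the tool from outside, world axes, zero at the start; "moment": the same for the moment, N m; "finger_gap": finger opening in mm; "finger_force": force on a finger pad.
Only numpy, scipy, OpenCV 4.12 (cv2) and the standard library are available. Lean on these libraries where they do the work, as an engineer would, in place of code of your own. Each camera call takes 0.05 s, during which the arm holds its last target. There are 200 camera calls.

## Task

Lift the purple wax bar out of the grey bin, carry it over the low plywood divider with the scraper rack, and stop with it hovering about a centimetre above the top of the cork roller, centred over the roller, level, and its long side along the roller's axle. The roller is about to be started, so neither the bar nor the robot may ever touch the roller stand; keep clear of the divider too, and leave the tin, the brush and the clear scraper where they are. Finish still gripping the bar there, motionless: do not put it down or let go.

Things in the scene. Friction and masses are not known exactly. Their poses are not given: they have to be found in the camera images.
- wax_center (a point): Centre (half-way up) of the loose purple wax bar, a rounded block 110 x 40 x 30 mm (x, y, z), about 0.12 kg, lying flat alone on the floor of the bin, turned by up to 70 degrees either way to it. Its x axis runs along the 110 mm length, y across the 40 mm width, z up.
- bin_in (a point): Centre of the inner floor of the open grey plastic bin, which is fixed to the counter; floor 5 mm above the counter; outside 210 x 190 mm (x, y), 60 mm high, walls 5 mm. It stands on one side of the divider, the roller stand on the other; which is which varies.
- drum_top (a point): Middle of the top line of the cork roller, 110 mm above the counter. Cork cylinder 70 mm in diameter, 130 mm long, level, axle along this point's x axis; z up; does not turn. Fixed aluminium stand: base 100 mm wide (y), end plates 60 mm wide at x = -76 and +76 mm, 10 mm lower than this point; black motor beyond the +x plate, out to x = 126 mm, 14 mm lower. Nothing on it is higher than this point.
- divider_top (a point): Middle of the top edge of the fixed plywood divider, 130 mm above the counter. The board is 360 mm long (x), 16 mm thick (y), z up. On its -y face is a slotted ledge, out to 32 mm from the board's middle plane, with an orange and a blue scraper standing in it, whose tops are 14 mm above this point; nothing on it is higher.
- tin: Bystander: loose stainless tin with twist cap, 64 mm in diameter, 82 mm high, standing upright; origin at the centre of its underside.
- brush: Bystander: loose black nylon brush, 70 x 130 x 48 mm (x, y, z), bristles down; origin at the centre of its underside.
- scraper: Bystander: loose clear acrylic scraper lying flat on the counter, 60 x 140 x 5 mm (x, y, z); origin at the centre of its underside.
Mind the look-alikes: they are no part of the job. There is more than one size of the part that bears wax_center; the job needs the middle-sized.

How it is judged:
By the outcome, as a careful person would: the job done as asked, in the order asked, and still so for the second after the job is handed in, while the arm keeps its last pose, push and grip.
It also fails if it takes over 48 s, if anything falls off the work surface, if the arm or the gripper's body presses on something with over 40 N, if the wrist force passes 120 N, or if a joint passes its speed limit or range.

## Working session

There is one attempt and no reset: what is moved stays moved. The work goes in short steps, Python scripts to look and compute and a tool call to move; the robot and the scene stay as the last step left them, time stands still between calls to the robot, and variables do not carry over. Pictures are saved under pics/ and viewed, at most 10 in all, crops included, and the job is handed in when it is done.

Besides the shell and the picture viewer there is one more tool, called after "Call:" in YAML: its name, and indented under it one key for each argument. play_rows: Moves the arm, as the interface text tells. Its arguments: {"type":"object","properties":{"translation":{"type":"array","items":{"type":"array","items":{"type":"number"}}},"yaw":{"type":"array","items":{"type":"number"}},"hand":{"type":"number"},"force":{"type":"number"}},"required":["translation","yaw"]}

```bash
mkdir -p pics
cat > h.py <<'E'
import numpy as np, cv2
from cell import telemetry, eyes, manip
def save(n,name):
    c=eyes.camera(n); cv2.imwrite(f'pics/{name}.png',c['pixels'][:,:,::-1]); np.save(f'pics/{name}.npy',{k:v for k,v in c.items()},allow_pickle=True); return c
def load(name): return np.load(f'pics/{name}.npy',allow_pickle=True).item()
def ray(c,uv,T=None):
    K=np.array([[c['fx'],0,c['cx']],[0,c['fy'],c['cy']],[0,0,1]],float)
    p=cv2.undistortPoints(np.array(uv,float).reshape(-1,1,2),K,np.array(c['dist_coeffs'],float)).reshape(-1,2)
    T=np.array(c['cam_to_world'] if T is None else T)
    d=np.c_[p[:,0],-p[:,1],-np.ones(len(p))]@T[:3,:3].T
    return T[:3,3],d
def plane(c,uv,z,T=None):
    o,d=ray(c,uv,T); return o+d*((z-o[2])/d[:,2])[:,None]
E
python3 - <<'E'
from h import *
save('top','top0');save('scene','scene0')
c=load('top0');print(c['cam_to_world'],c['fx'],c['dist_coeffs']);print(telemetry.read_state())
E
```

```text
[[-2.82077030e-02  9.91243932e-01 -1.28995323e-01  4.20416295e+02]
 [-9.99553997e-01 -2.67047319e-02  1.33665226e-02 -1.01761104e+02]
 [ 9.80469892e-03  1.29314830e-01  9.91555113e-01  1.33073645e+03]
 [ 0.00000000e+00  0.00000000e+00  0.00000000e+00  1.00000000e+00]] 579.9729327162096 [-0.07155562  0.          0.          0.          0.        ]
{'clock': 0.1, 'joints': array([-1.32362314e+00,  3.00413992e-01,  1.52151160e+00, -2.54464036e-06,
        1.32071453e+00, -6.66238561e-02]), 'qd': array([ 0.00067996, -0.0010793 , -0.00154474,  0.00148055,  0.00018234,
        0.00131244]), 'effort': array([-1.44399968e-03, -5.32654345e+01, -3.53286445e+01,  7.09199044e-02,
        2.35351530e-02, -6.72946840e-05]), 'eef_pos': array([ 169.68901686, -522.89067874,  178.54706698]), 'eef_rot': array([-3.14054735e+00, -6.72750756e-05,  3.13797639e-01]), 'wrist_force': array([-0.27452642,  0.35691902,  0.01100823]), 'moment': array([0.01796887, 0.00453535, 0.02375705]), 'finger_force': 0.0, 'finger_gap': 93.79226734588345}
```

View pics/top0.png

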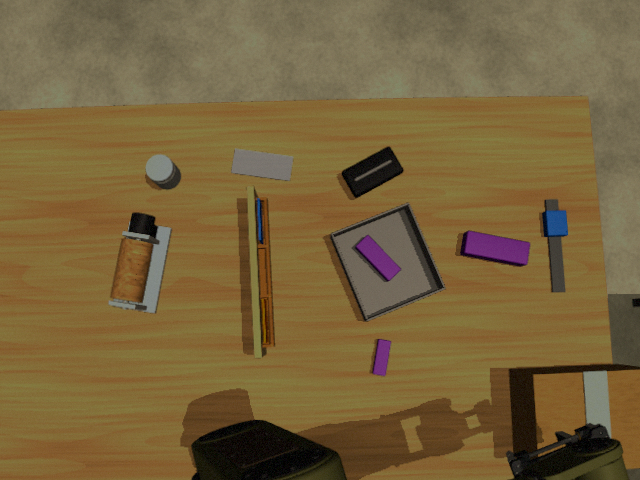

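View pics/scene0.png

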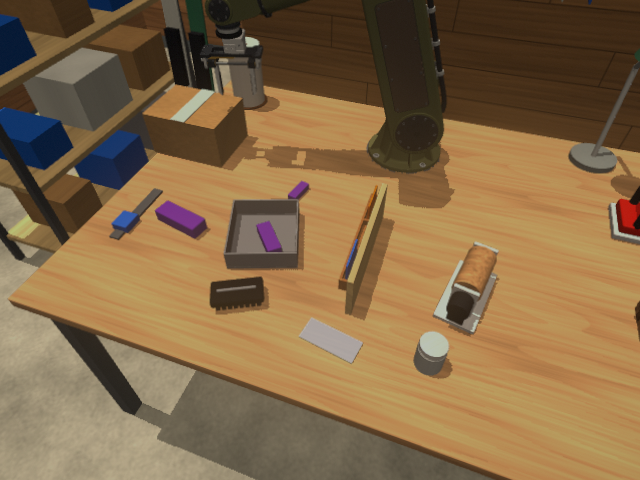

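Three purple bars in top view: (378,258) in the bin, (495,248) larger on the counter, (381,357) small on the counter. The one in the bin is the middle-sized, alone on the bin's floor. I'll measure and confirm it in a crop.

Run:
```python
from h import *
c=load('top0');im=c['pixels'];hsv=cv2.cvtColor(im,cv2.COLOR_RGB2HSV)
m=cv2.inRange(hsv,(135,90,40),(165,255,255))
def rects(m,amin=150):
    cs,_=cv2.findContours(m,cv2.RETR_EXTERNAL,cv2.CHAIN_APPROX_NONE)
    return [cv2.minAreaRect(k) for k in cs if cv2.contourArea(k)>amin]
for r in rects(m):
    for z in((35,) if abs(r[0][0]-378)<15 else (20,40)):
        b=plane(c,cv2.boxPoints(r),z);e=[b[1]-b[0],b[2]-b[1]];L=[np.linalg.norm(x) for x in e];l=e[int(L[1]>L[0])]
        print('purple',np.round(r[0]),z,b.mean(0).round(),np.round(L),'ang',np.arctan2(l[1],l[0]).round(3))
# cork
roi=np.zeros_like(m);roi[200:330,100:180]=255
ck=cv2.inRange(hsv,(5,60,60),(25,255,255))&roi
cv2.imwrite('pics/ck.png',cv2.resize(np.hstack([im[190:330,90:190,::-1],cv2.merge([ck]*3)[190:330,90:190]]),None,fx=3,fy=3,interpolation=cv2.INTER_NEAREST))
crop=cv2.resize(im[190:390,320:560,::-1],None,fx=1.6,fy=2)
big=np.zeros((600,800,3),np.uint8)
a=cv2.resize(im[195:325,90:185,::-1],None,fx=4,fy=4);b=cv2.resize(im[200:330,325:450,::-1],None,fx=3.3,fy=3.3)
big[:a.shape[0],:a.shape[1]]=a;big[:b.shape[0],385:385+b.shape[1]]=b[:,:415];cv2.imwrite('pics/crop1.png',big)
d=[(248,187),(256,187),(254,356),(262,356)]
print('divider',plane(c,d,130).round())
```

```text
purple [381. 357.] 35 [ 337. -256.   35.] [77. 28.] ang -0.206
purple [378. 257.] 35 [ 559. -257.   35.] [ 40. 109.] ang -2.415
purple [497. 247.] 20 [ 576. -535.   20.] [ 54. 150.] ang -1.785
purple [497. 247.] 40 [ 573. -529.   40.] [ 53. 148.] ang -1.785
divider [[706.  23. 130.]
 [705.   6. 130.]
 [353.  15. 130.]
 [352.  -1. 130.]]
```

View pics/crop1.png

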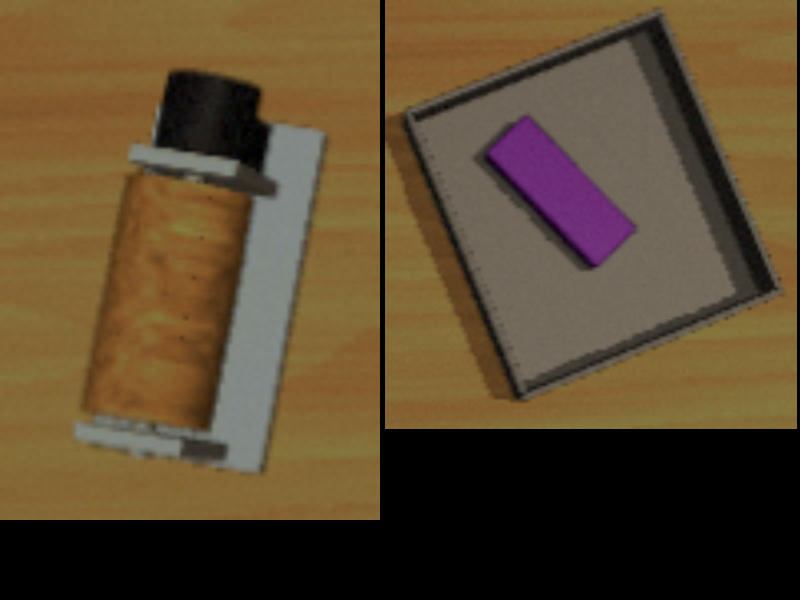

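Crop confirms: the bar in the bin (109×40 mm, versus 150×54 and 77×28 for the others) is the middle-sized one; the cork's edges in the top view run about (121,240)-(111,298) and (152,244)-(143,302).

```bash
cat >> h.py <<'E'
def axis(c,L,R,za=75,T=None):
    # silhouette edges -> planes through camera; bisector plane cut at axis height
    o,dl=ray(c,L,T);_,dr=ray(c,R,T)
    n=lambda d:np.cross(d[0],d[1])/np.linalg.norm(np.cross(d[0],d[1]))
    a,b=n(dl),n(dr); b=b*np.sign(a@b); s=a+b   # bisector normal
    # line: s.(p-o)=0, z=za
    u=np.cross(s,[0,0,1]);u/=np.linalg.norm(u)
    k=-s[2]*(za-o[2])/(s[:2]@s[:2]); p=np.array([o[0]+s[0]*k,o[1]+s[1]*k,za])
    return p,u
E
python3 - <<'E'
from h import *
c=load('top0')
f=lambda q:[(90+u/4,195+v/4) for u,v in q]
L=f([(125,180),(85,412)]);R=f([(250,195),(212,430)])
p,u=axis(c,L,R);print('axis ang',np.arctan2(u[1],u[0]))
for q in (f([(190,180)]),f([(148,422)])):
    w=plane(c,q,109)[0];print(w, 'proj',p+u*((w-p)@u))
b=lambda q:plane(c,[(325+(x-385)/3.3,200+y/3.3) for x,y in q],60).round()
print('bin corners',b([(405,115),(660,12),(780,290),(520,400)]))
w=eyes.camera('wrist');print(w['T_tool_cam'],w['fx'])
E
```

```text
axis ang -0.1567780455596316
[601.66105949 262.71727801 109.        ] proj [603.42035318 273.84674395  75.        ]
[473.34151564 283.8433851  109.        ] proj [474.97096144 294.1514204   75.        ]
bin corners [[ 609. -153.   60.]
 [ 675. -328.   60.]
 [ 484. -399.   60.]
 [ 417. -223.   60.]]
[[-1.54067005e-03  9.68682401e-01  2.48298272e-01  7.19560796e+01]
 [ 9.99998643e-01  1.34747456e-03  9.48025386e-04 -4.92649908e-02]
 [ 5.83759903e-04  2.48299395e-01 -9.68683163e-01 -2.05784749e+02]
 [ 0.00000000e+00  0.00000000e+00  0.00000000e+00  1.00000000e+00]] 371.9136010668684
```

Call:
play_rows:
  translation:
    - [0, 0, 0.06]
    - [0.04, 0.03, 0.1]
    - [0.085, 0.06, 0.12]
    - [0.13, 0.09, 0.12]
    - [0.175, 0.12, 0.12]
    - [0.22, 0.15, 0.12]
    - [0.265, 0.18, 0.12]
    - [0.31, 0.21, 0.12]
    - [0.35, 0.24, 0.12]
    - [0.39, 0.266, 0.12]
    - [0.39, 0.266, 0.12]
    - [0.39, 0.266, 0.12]
  yaw: [0, 0.05, 0.1, 0.15, 0.2, 0.25, 0.3, 0.35, 0.413, 0.413, 0.413, 0.413]
  hand: 0.75

```text
clock: 1.65
eef_pos: [559.4, -257.4, 298.7]
eef_rot: [-3.141, 0.0, 0.727]
wrist_force: [0.1, 0.1, -0.0]
finger_gap: 70.4
finger_force: 0.0
```

```bash
cat >> h.py <<'E'
from scipy.spatial.transform import Rotation as Ro
def wlook(name):
    s=telemetry.read_state();c=save('wrist',name)
    T=np.eye(4);T[:3,:3]=Ro.from_euler('xyz',s['eef_rot']).as_matrix();T[:3,3]=s['eef_pos']
    c['cam_to_world']=T@np.array(c['T_tool_cam']);np.save(f'pics/{name}.npy',c,allow_pickle=True);return s,c
E
python3 - <<'E'
from h import *
s,c=wlook('w1');print({k:s[k] for k in('clock','joints','eef_pos','eef_rot','finger_gap')})
hsv=cv2.cvtColor(c['pixels'],cv2.COLOR_RGB2HSV);m=cv2.inRange(hsv,(135,90,70),(165,255,255))
for k in cv2.findContours(m,cv2.RETR_EXTERNAL,cv2.CHAIN_APPROX_NONE)[0]:
    if cv2.contourArea(k)>400:
        b=plane(c,k.reshape(-1,2),35)[:,:2].astype(np.float32);print(k.reshape(-1,2).mean(0),cv2.minAreaRect(b))
        r=cv2.minAreaRect(b);bp=cv2.boxPoints(r);print(bp)
E
```

```text
{'clock': 1.65, 'joints': array([-4.90683312e-01,  4.01492262e-01,  1.11351974e+00, -1.49559925e-04,
        1.62720332e+00,  3.53350674e-01]), 'eef_pos': array([ 559.37486697, -257.40928443,  298.74635453]), 'eef_rot': array([-3.14106014e+00,  3.55568756e-04,  7.26754050e-01]), 'finger_gap': 70.39908777783816}
[462.1827957  308.72043011] ((577.9158325195312, -515.57275390625), (116.66946411132812, 52.7424201965332), 78.54197692871094)
[[ 540.482   -567.5063 ]
 [ 592.1733  -577.9836 ]
 [ 615.3497  -463.63922]
 [ 563.6584  -453.16193]]
[317.07589286 196.13839286] ((559.2178955078125, -256.9822998046875), (108.87149047851562, 38.706939697265625), 42.12795639038086)
[[ 505.8636  -279.1437 ]
 [ 531.8278  -307.85065]
 [ 612.5722  -234.82089]
 [ 586.608   -206.11395]]
```

View pics/w1.png

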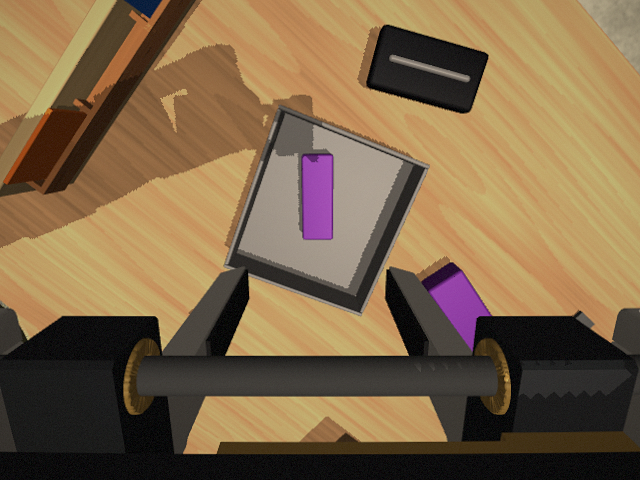

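Bar sits upright at (317,196) in the wrist view, centred between the fingers; descend straight.

Call:
play_rows:
  translation:
    - [0, 0, -0.06]
    - [0, 0, -0.12]
    - [0, 0, -0.18]
    - [0, 0, -0.23]
    - [0, 0, -0.26]
    - [0, 0, -0.28]
    - [0, 0, -0.29]
    - [0, 0, -0.29]
  yaw: [0.008, 0.008, 0.008, 0.008, 0.008, 0.008, 0.008, 0.008]

```text
clock: 2.7
eef_pos: [559.8, -257.4, 9.4]
eef_rot: [3.141, -0.0, 0.734]
wrist_force: [-0.8, 0.5, -0.9]
finger_gap: 70.4
finger_force: 0.0
```

Call:
play_rows:
  translation:
    - [0, 0, 0]
    - [0, 0, 0]
    - [0, 0, 0]
    - [0, 0, 0]
    - [0, 0, 0]
    - [0, 0, 0]
    - [0, 0, 0]
    - [0, 0, 0]
  yaw: [0, 0, 0, 0, 0, 0, 0, 0]
  hand: 0.2
  force: 35

```text
clock: 3.7
eef_pos: [559.8, -257.1, 9.0]
eef_rot: [-3.142, -0.0, 0.735]
wrist_force: [-0.7, -0.4, 0.1]
finger_gap: 18.8
finger_force: 0.0
```

The fingers closed to 18.8 mm with no force, so the grasp missed. Look.

Run:
```python
from h import *
s,c=wlook('w2');a=c['pixels'];b=save('scene','s2')['pixels'];t=save('top','t2')['pixels']
o=np.zeros((600,800,3),np.uint8)
o[:300,:400]=cv2.resize(a,(400,300));o[:300,400:]=cv2.resize(b[170:320,180:380],(400,300));o[300:,:400]=cv2.resize(t[180:330,310:510],(400,300))
cv2.imwrite('pics/m2.png',o[:,:,::-1])
```

```text
(no output)
```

View pics/m2.png

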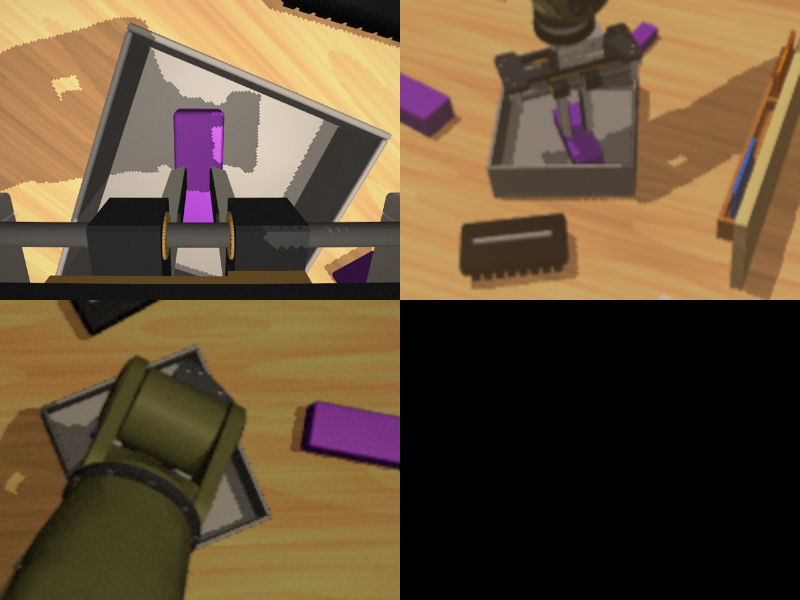

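Run:
```python
from h import *
a=load('w2')['pixels'];b=load('s2')['pixels']
o=np.zeros((600,800,3),np.uint8)
o[:,:400]=cv2.resize(a[160:460,220:420],(400,600));o[:400,400:]=cv2.resize(b[195:275,220:300],(400,400),interpolation=cv2.INTER_CUBIC)
cv2.imwrite('pics/m3.png',o[:,:,::-1]);print(telemetry.read_state())
```

```text
{'clock': 3.85, 'joints': array([-4.90084919e-01,  6.24206468e-01,  1.47058973e+00, -1.98770905e-05,
        1.04678479e+00,  3.45984671e-01]), 'qd': array([ 5.79305794e-05, -2.41718235e-03, -1.27025761e-03, -7.85016151e-05,
        8.32227764e-04,  6.07375539e-04]), 'effort': array([-1.27078656e-03, -6.59627509e+01, -3.06110859e+01,  6.53656502e-02,
       -9.67876695e-03,  2.52878243e-05]), 'eef_pos': array([ 559.76571395, -257.1564285 ,    9.05473994]), 'eef_rot': array([3.14157585e+00, 1.22370228e-05, 7.34736682e-01]), 'wrist_force': array([-1.27368742, -0.76356434, -0.095084  ]), 'moment': array([-0.04677587,  0.01325488, -0.0019283 ]), 'finger_force': 0.0, 'finger_gap': 18.628474099389546}
```

View pics/m3.png

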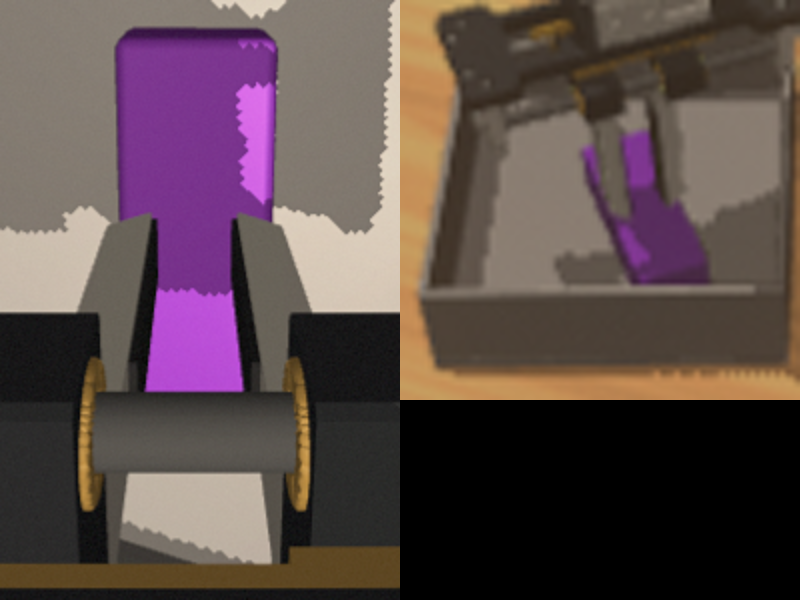

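The fingertips appear to sit over the bar's top although TCP reads z=9. Triangulate tips and bar corner from scene + wrist.

Run:
```python
from h import *
w=load('w2');s=load('s2');t=load('top0');s0=load('scene0');w1=load('w1')
def tri(c1,p1,c2,p2):
    o1,d1=ray(c1,[p1]);o2,d2=ray(c2,[p2]);d1,d2=d1[0],d2[0]
    k=np.linalg.lstsq(np.c_[d1,-d2],o2-o1,rcond=None)[0];a,b=o1+k[0]*d1,o2+k[1]*d2
    print(((a+b)/2).round(1),'miss',np.linalg.norm(a-b).round(1))
tri(w,(318+19.5,269),s,(264,238)); tri(w,(298.5,268),s,(273.6,236))
# bar far end of top face: wrist crop (120,40),(275,40) 
for p in((280,181),(357,181)): print('w2 on z=35',plane(w,[p],35)[0].round(1))
# scene bar front end corners (crop 640,262),(708,262 bottom...) 
for p in((268,248.5),(281.5,240)): print('scene z=35',plane(s,[p],35)[0].round(1))
hsv=cv2.cvtColor(s0['pixels'],cv2.COLOR_RGB2HSV);m=cv2.inRange(hsv,(135,90,30),(165,255,255));
for k in cv2.findContours(m,cv2.RETR_EXTERNAL,cv2.CHAIN_APPROX_NONE)[0]:
    if cv2.contourArea(k)>100: print(cv2.boundingRect(k))
print(manip.grip_point_offset)
# predicted projections in scene of tips at z=9 and z=40
for z in (9,40):
  for sg in(-1,1):
    P=np.array([559.8+sg*.67*9.4,-257.1-sg*.74*9.4,z]);q=np.linalg.inv(s['cam_to_world'])@np.r_[P,1]
    print(z,sg,(s['cx']+s['fx']*q[0]/-q[2]).round(1),(s['cy']-s['fy']*q[1]/-q[2]).round(1))
```

```text
[ 573.3 -261.5   35.7] miss 4.3
[ 559.6 -242.6   37.2] miss 2.9
w2 on z=35 [ 586.9 -208.6   35. ]
w2 on z=35 [ 611.7 -236.1   35. ]
scene z=35 [ 604.4 -237.8   35. ]
scene z=35 [ 563.7 -215.9   35. ]
(257, 221, 24, 31)
(155, 201, 50, 37)
(288, 181, 20, 18)
18.8
9 -1 272.3 240.7
9 1 265.9 242.6
40 -1 271.4 233.1
40 1 264.9 235.0
```

The tips triangulate to z≈36, right over the bar's top, and the gap in pixels agrees (140 px for 70 mm puts the tips ~25 mm behind the reported TCP). So the real tips are short of the nominal TCP. I'll test this by gently touching down on the bar's top.

Call:
play_rows:
  translation:
    - [0, 0, -0.001]
    - [0, 0, -0.002]
    - [0, 0, -0.002]
  yaw: [0, 0, 0]

```text
clock: 4.22
eef_pos: [559.9, -257.2, 8.8]
eef_rot: [3.141, -0.0, 0.735]
wrist_force: [-7.6, 4.4, 18.3]
finger_gap: 19.0
finger_force: 9.2
```

Contact at once (18 N): the tips really end about 26 mm behind the reported TCP. Back off, open, then descend to reported z≈-16.

Call:
play_rows:
  translation:
    - [0, 0, 0.02]
    - [0, 0, 0.03]
    - [0, 0, 0.03]
    - [0, 0, 0.03]
    - [0, 0, 0.03]
  yaw: [0, 0, 0, 0, 0]
  hand: 0.75

```text
clock: 4.85
eef_pos: [559.5, -257.0, 36.5]
eef_rot: [-3.141, 0.0, 0.735]
wrist_force: [-0.2, 0.3, 0.6]
finger_gap: 65.6
finger_force: 0.0
```

Run:
```python
from h import *
s,c=wlook('w3');print(s['eef_pos'],s['finger_gap'],s['wrist_force'])
hsv=cv2.cvtColor(c['pixels'],cv2.COLOR_RGB2HSV);m=cv2.inRange(hsv,(135,90,60),(165,255,255));m[330:]=0
k=max(cv2.findContours(m,cv2.RETR_EXTERNAL,cv2.CHAIN_APPROX_NONE)[0],key=cv2.contourArea)
print(cv2.minAreaRect(plane(c,k.reshape(-1,2),35)[:,:2].astype(np.float32)))
cv2.imwrite('pics/w3.png',c['pixels'][:,:,::-1])
```

```text
[ 559.51548845 -257.01509481   36.46058393] 65.5896808364372 [-0.15888785  0.28065721  0.6388837 ]
((565.2242431640625, -252.37020874023438), (96.86387634277344, 39.05329513549805), 41.84579849243164)
```

View pics/w3.png

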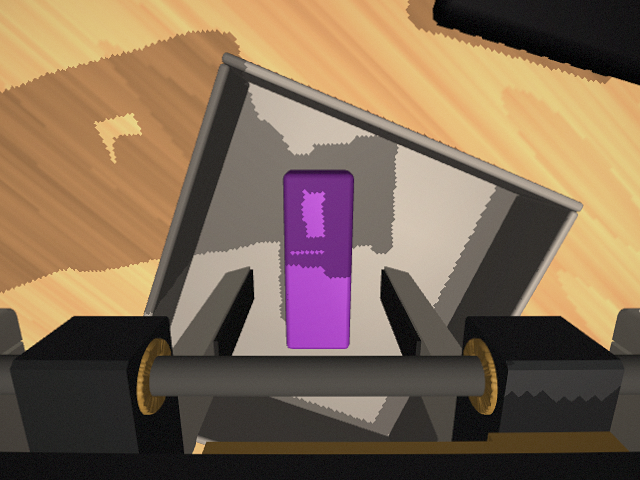

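The bar is undisturbed at (318,260), with the open fingers at (250,268) and (384,268) on either side. Descend and grip.

Call:
play_rows:
  translation:
    - [0, 0, -0.02]
    - [0, 0, -0.035]
    - [0, 0, -0.044]
    - [0, 0, -0.049]
    - [0, 0, -0.051]
    - [0, 0, -0.051]
  yaw: [0, 0, 0, 0, 0, 0]

```text
clock: 5.65
eef_pos: [559.9, -257.2, -13.7]
eef_rot: [3.141, -0.0, 0.735]
wrist_force: [-0.1, -0.3, 0.5]
finger_gap: 70.8
finger_force: 0.0
```

Call:
play_rows:
  translation:
    - [0, 0, 0]
    - [0, 0, 0]
    - [0, 0, 0]
    - [0, 0, 0]
    - [0, 0, 0]
    - [0, 0, 0]
    - [0, 0, 0]
  yaw: [0, 0, 0, 0, 0, 0, 0]
  hand: 0.2
  force: 35

```text
clock: 6.52
eef_pos: [559.8, -257.1, -13.8]
eef_rot: [3.141, -0.0, 0.735]
wrist_force: [-0.5, -0.4, 1.4]
finger_gap: 39.5
finger_force: 35.0
```

Call:
play_rows:
  translation:
    - [0, 0, 0.01]
    - [0, 0, 0.03]
    - [0, 0, 0.07]
    - [0, 0, 0.12]
    - [0, 0, 0.17]
    - [0, 0, 0.22]
    - [0, 0, 0.26]
    - [0, 0, 0.29]
    - [0, 0, 0.3]
    - [0, 0, 0.3]
  yaw: [0, 0, 0, 0, 0, 0, 0, 0, 0, 0]

```text
clock: 7.78
eef_pos: [559.6, -257.1, 286.2]
eef_rot: [3.141, -0.0, 0.735]
wrist_force: [-0.2, -0.1, -1.0]
finger_gap: 39.9
finger_force: 35.0
```

Call:
play_rows:
  translation:
    - [-0.003, 0.015, 0]
    - [-0.012, 0.05, 0]
    - [-0.025, 0.1, 0]
    - [-0.038, 0.155, 0]
    - [-0.051, 0.21, 0]
    - [-0.065, 0.265, 0]
    - [-0.078, 0.32, 0]
    - [-0.092, 0.375, 0]
    - [-0.105, 0.43, 0]
    - [-0.118, 0.485, 0]
    - [-0.13, 0.535, 0]
    - [-0.135, 0.559, 0]
  yaw: [-0.02, -0.08, -0.16, -0.25, -0.34, -0.43, -0.52, -0.61, -0.7, -0.79, -0.86, -0.892]

```text
clock: 9.28
eef_pos: [423.4, 303.8, 284.5]
eef_rot: [3.14, 0.002, -0.157]
wrist_force: [0.5, -1.1, -0.9]
finger_gap: 39.7
finger_force: 35.0
```

Call:
play_rows:
  translation:
    - [0, 0, 0]
    - [0, 0, 0]
    - [0, 0, 0]
  yaw: [0, 0, 0]

```text
clock: 9.65
eef_pos: [425.0, 300.9, 285.9]
eef_rot: [3.141, 0.0, -0.158]
wrist_force: [-0.8, -0.5, -0.3]
finger_gap: 40.0
finger_force: 35.0
```

Run:
```python
from h import *
s,c=wlook('w4');print(s['eef_pos'],s['eef_rot'],s['joints'])
```

```text
[425.04797537 300.92983344 285.90965083] [ 3.14134664e+00  9.93509888e-05 -1.58057207e-01] [ 5.45803406e-01  1.74660726e-01  1.42994038e+00 -1.23320548e-04
  1.53722650e+00  2.27466108e+00]
```

View pics/w4.png

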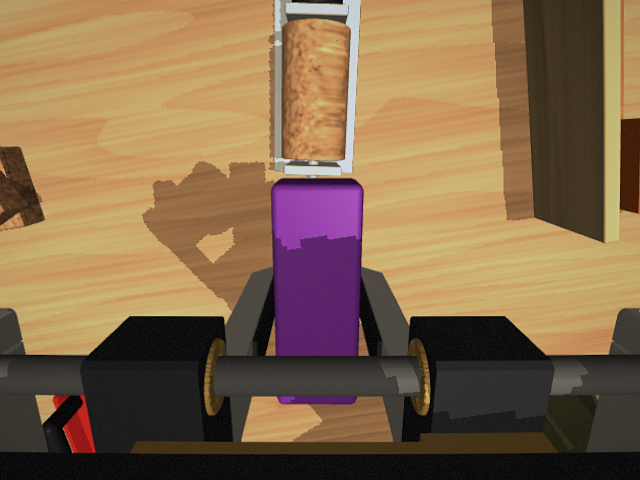

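The wrist view shows the held bar straight between the fingers (272–362 cols, far end row 180) and the cork at cols 282–350, rows 20–160. Refine both.

Run:
```python
from h import *
c=load('w4');hsv=cv2.cvtColor(c['pixels'],cv2.COLOR_RGB2HSV);g=c['pixels'].astype(int)
sat=hsv[:,:,1]
from numpy import polyfit,polyval
L=[];R=[]
m=(sat>70)
for r in range(40,145,3):
    row=m[r]; x=316
    l=x
    while row[l-2:l+1].any(): l-=1
    q=x
    while row[q:q+3].any(): q+=1
    L.append((r,l));R.append((r,q))
L,R=np.array(L),np.array(R);print(L[::8].tolist(),R[::8].tolist())
def fit(A):
    k=polyfit(A[:,0],A[:,1],1)
    for _ in range(3):
        e=abs(A[:,1]-polyval(k,A[:,0]));A2=A[e<=max(1,np.median(e)*2)];k=polyfit(A2[:,0],A2[:,1],1)
    return [(polyval(k,30),30),(polyval(k,150),150)]
l,q=fit(L),fit(R);print(l,q)
p,u=axis(c,l,q);u*=np.sign(u[0]);print('ang',np.arctan2(u[1],u[0]))
e=[]
for r in(20,160):
    w=plane(c,[(316,r)],105)[0];e.append(p+u*((w-p)@u));print(e[-1])
print('centre',(e[0]+e[1])/2)
# plates: outer rows of top-edge
pm=cv2.inRange(hsv,(135,90,40),(165,255,255))
k=max(cv2.findContours(pm,cv2.RETR_EXTERNAL,cv2.CHAIN_APPROX_NONE)[0],key=cv2.contourArea).reshape(-1,2)
# bar in tool frame: side edges at rows 200..260 and ends (top face z_tool=-48.8)
T=np.array(c['T_tool_cam'])
def tool(uv,z=-48.8): return plane(c,uv,z,T)[:,:2].round(1).tolist()
for r in(210,250):
    xs=np.where(pm[r])[0];print('bar',tool([(xs.min(),r),(xs.max(),r)]))
print('far end row',[np.where(pm[:,x])[0].min() for x in(295,317,340)],tool([(317,np.where(pm[:,317])[0].min())]),tool([(317,np.where(pm[:420,317])[0].max())]))
```

```text
[[40, 281], [64, 281], [88, 281], [112, 281], [136, 281]] [[40, 350], [64, 349], [88, 348], [112, 347], [136, 346]]
[(np.float64(281.11970121381916), 30), (np.float64(280.94042950513557), 150)] [(np.float64(350.6651727357613), 30), (np.float64(345.19738562091516), 150)]
ang -0.18599660438235174
[603.84955148 273.39558733  75.        ]
[476.7255582  297.31670496  75.        ]
centre [540.28755484 285.35614614  75.        ]
bar [[42.6, -19.3], [42.6, 19.2]]
bar [[24.7, -19.4], [24.7, 19.3]]
far end row [np.int64(179), np.int64(179), np.int64(179)] [[55.8, -0.0]] [[-54.3, -0.2]]
```

Run:
```python
from h import *
c=load('top0');hsv=cv2.cvtColor(c['pixels'],cv2.COLOR_RGB2HSV)
ang=lambda P:np.arctan2(*((P[0]-P[1])[[1,0]])) 
f=lambda q:[(90+u/4,195+v/4) for u,v in q]
print('base edge',ang(plane(c,f([(325,132),(264,472)]),10)))
g=cv2.cvtColor(c['pixels'],cv2.COLOR_RGB2GRAY);S=hsv[:,:,1].astype(int)
# right edge: cork->base saturation drop
R=[];
for r in range(248,296,2):
    x0=int(152-(r-244)*.16)
    d=np.diff(S[r,x0-6:x0+7]);i=d.argmin();R.append((x0-6+i+1,r))
R=np.array(R);k=np.polyfit(R[:,1],R[:,0],1);print(R[::4].tolist(),k)
print('right edge ang',ang(plane(c,[(np.polyval(k,r),r) for r in(248,296)],85)))
w=load('w4');h=cv2.cvtColor(w['pixels'],cv2.COLOR_RGB2HSV)
for r in(50,90,130):print(r,h[r,272:290,1].tolist(),h[r,272:290,2].tolist(),h[r,340:360,1].tolist())
# base edges wrist: outer right edge of base, row 0..170
for r in(20,60,100,140):print(r,[x for x in range(345,375) if h[r,x,1]<50],[x for x in range(260,290) if h[r,x,1]<50])
```

```text
base edge -0.17484683579571925
[[152, 248], [151, 256], [149, 264], [148, 272], [146, 280], [145, 288]] [-1.87608696e-01  1.98966957e+02]
right edge ang -0.18013040965937474
50 [138, 144, 80, 28, 27, 26, 28, 26, 29, 39, 99, 147, 152, 146, 147, 150, 148, 147] [151, 151, 143, 148, 159, 155, 155, 154, 159, 132, 88, 85, 99, 110, 109, 122, 141, 144] [142, 142, 150, 147, 148, 149, 146, 148, 151, 179, 26, 23, 20, 17, 22, 20, 20, 14, 79, 112]
90 [137, 143, 72, 30, 27, 30, 29, 30, 27, 52, 138, 148, 150, 142, 149, 148, 143, 150] [156, 157, 145, 154, 158, 154, 156, 154, 162, 122, 85, 98, 114, 117, 120, 138, 155, 151] [143, 143, 149, 147, 148, 147, 150, 174, 19, 15, 15, 17, 17, 16, 20, 12, 78, 120, 117, 116]
130 [140, 146, 65, 30, 28, 30, 31, 32, 26, 51, 135, 153, 145, 144, 155, 148, 145, 145] [142, 143, 146, 161, 162, 163, 162, 160, 169, 121, 98, 125, 144, 147, 146, 148, 144, 155] [145, 147, 145, 148, 147, 166, 5, 16, 16, 18, 19, 20, 21, 15, 84, 136, 134, 134, 134, 133]
20 [346, 347, 348, 349, 350, 351, 352, 353, 354, 355, 356, 357, 358, 359] [275, 276, 277, 278, 279, 280, 281, 282, 283, 284, 285, 286, 287, 288, 289]
60 [349, 350, 351, 352, 353, 354, 355, 356, 357] [275, 276, 277, 278, 279, 280, 281]
100 [347, 348, 349, 350, 351, 352, 353, 354, 355] [275, 276, 277, 278, 279, 280, 281]
140 [346, 347, 348, 349, 350, 351, 352, 353] [275, 276, 277, 278, 279, 280]
```

Call:
play_rows:
  translation:
    - [0.015, -0.002, 0]
    - [0.045, -0.006, 0]
    - [0.08, -0.011, 0]
    - [0.105, -0.015, 0]
    - [0.114, -0.016, 0]
    - [0.114, -0.016, -0.03]
    - [0.114, -0.016, -0.07]
    - [0.114, -0.016, -0.11]
    - [0.114, -0.016, -0.14]
    - [0.114, -0.016, -0.155]
    - [0.114, -0.016, -0.16]
    - [0.114, -0.016, -0.16]
  yaw: [0, -0.01, -0.02, -0.024, -0.024, -0.024, -0.024, -0.024, -0.024, -0.024, -0.024, -0.024]

```text
clock: 11.2
eef_pos: [539.1, 286.0, 126.9]
eef_rot: [-3.141, -0.001, -0.181]
wrist_force: [0.0, 0.6, -1.2]
finger_gap: 39.5
finger_force: 35.0
```

Run:
```python
from h import *
s,c=wlook('w5');print(s['eef_pos'],s['eef_rot'],s['finger_gap'])
a=save('scene','s5')['pixels'];t=save('top','t5')['pixels']
o=np.zeros((600,800,3),np.uint8)
o[:400,:400]=cv2.resize(a[210:340,415:545],(400,400));o[:400,400:]=cv2.resize(t[190:330,80:220],(400,400))
o[400:,:266]=cv2.resize(c['pixels'],(266,200))
cv2.imwrite('pics/m5.png',o[:,:,::-1])
```

```text
[539.1218607  286.00299981 126.89287769] [-3.14097021e+00 -9.35380984e-04 -1.81158875e-01] 39.452759618551546
```

View pics/m5.png

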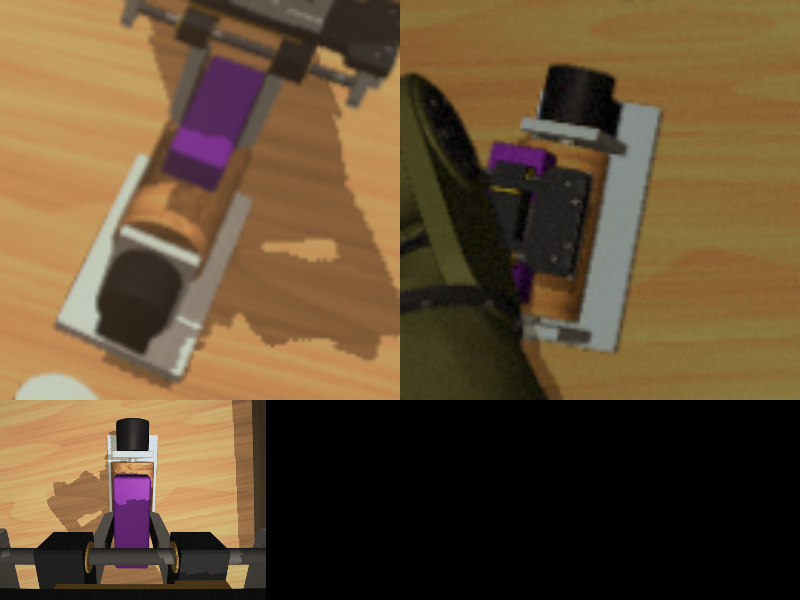

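The bar is above the cork, parallel and centred in the scene and wrist views. Descend the last 25 mm slowly.

Call:
play_rows:
  translation:
    - [0, -0.0005, -0.008]
    - [0, -0.001, -0.016]
    - [0, -0.001, -0.021]
    - [0, -0.001, -0.024]
    - [0, -0.001, -0.025]
    - [0, -0.001, -0.025]
    - [0, -0.001, -0.025]
    - [0, -0.001, -0.025]
    - [0, -0.001, -0.025]
  yaw: [0, 0, 0, 0, 0, 0, 0, 0, 0]

```text
clock: 12.48
eef_pos: [538.8, 284.9, 101.1]
eef_rot: [-3.141, -0.0, -0.181]
wrist_force: [-0.1, 0.3, 0.0]
finger_gap: 39.9
finger_force: 35.0
```

Run:
```python
from h import *
s,c=wlook('w6');print(s['eef_pos'],s['eef_rot'],s['finger_gap'],s['wrist_force'])
h=cv2.cvtColor(c['pixels'],cv2.COLOR_RGB2HSV)
pm=cv2.inRange(h,(135,90,40),(165,255,255));T=np.array(c['T_tool_cam'])
x=np.where(pm[:,317])[0];f=np.where(pm[:440,317])[0]
print('bar ends in tool',[plane(c,[(317,r)],-48.8,T)[0,:2].round(1).tolist() for r in(x.min(),f.max())])
# column profile ahead of the bar: cork end
print(x.min(),[(r,h[r,317].tolist()) for r in range(x.min()-40,x.min(),3)])
# cork side edges just ahead of bar
r=x.min()-12;S=h[r,:,1]
print(r,[(int(i),int(S[i])) for i in range(255,380,3)])
# angle & side of motor: dark
dk=(h[:,:,2]<50)[:x.min()-20]; 
n,l,st,_=cv2.connectedComponentsWithStats(dk.astype(np.uint8));print([q.tolist() for q in st if 800<q[4]<60000])
```

```text
[538.78707796 284.89696668 101.11540425] [-3.14148090e+00 -7.90718241e-05 -1.81237075e-01] 39.93269356086417 [-0.09266231  0.26047956  0.03733455]
bar ends in tool [[55.8, -0.0], [-54.3, -0.2]]
179 [(139, [37, 25, 133]), (142, [72, 6, 226]), (145, [65, 7, 223]), (148, [73, 8, 231]), (151, [17, 131, 177]), (154, [18, 129, 216]), (157, [18, 129, 215]), (160, [18, 132, 215]), (163, [18, 125, 218]), (166, [18, 129, 217]), (169, [15, 143, 216]), (172, [15, 139, 216]), (175, [18, 132, 216]), (178, [171, 106, 72])]
167 [(255, 29), (258, 28), (261, 148), (264, 140), (267, 145), (270, 143), (273, 145), (276, 144), (279, 145), (282, 146), (285, 144), (288, 136), (291, 129), (294, 128), (297, 127), (300, 129), (303, 136), (306, 144), (309, 146), (312, 146), (315, 145), (318, 134), (321, 138), (324, 140), (327, 143), (330, 143), (333, 146), (336, 146), (339, 147), (342, 145), (345, 145), (348, 146), (351, 144), (354, 146), (357, 146), (360, 144), (363, 145), (366, 147), (369, 149), (372, 149), (375, 16), (378, 12)]
[[273, 31, 89, 89, 5947]]
```

Run:
```python
from h import *
print(telemetry.read_state()['qd'].round(4));print(manip.sign_off())
```

```text
[ 0.0016 -0.0002  0.002   0.0004 -0.0011 -0.0004]
the job is handed in; nothing more can be done
None
```

The job is handed in: the arm is still gripping the middle-sized purple bar, motionless and level, about 1 cm above the cork roller, in line with the axle and centred to within an estimated 3 mm. The first grasp closed just above the bar, because the fingers end about 26 mm short of the reported tool point, so I touched the bar's top lightly (18 N) to confirm this and gripped it on the second try; no other contact showed in the force readings.

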